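Press-and-slide bead box

ROBOT

A 6-joint arm with a two-finger parallel gripper is mounted at the origin on the work surface. World frame = base frame: x ahead of the robot, y to its left, z up, the work surface at z = 0. Lengths are in mm, angles in rad, forces in N, time in s.
With the tool pointing down it reaches from about 300 to 775 mm from the base axis. Payload 14.6 kg.
Tool frame: the origin (TCP) lies between the finger pads; the fingertips stand 19 mm ahead of it and the grasp point (between the pads) is the TCP (manip.tcp_to_tips is the distance from the TCP to the fingertips, in mm); x points along the fingers, z is the direction in which the jaws open and shut, and the axes are right-handed (so a half turn about x gives the same grasp; the last joint's range is limited). The gripper opens to 94 mm and grips with 3 to 60 N. Pads are 16 mm wide; open, the fingers measure 119 mm over their backs; the gripper's body (75 mm by 177 mm) begins 78 mm behind the grasp point.
Start: joints at [-1.361, 0.3, 1.521, -0, 1.321, -0.067], TCP at [150.297, -529.056, 224.446] pointing down, gripper open.
Joint ranges: [-3.03, 3.03], [-0.79, 2.21], [0.23, 2.52], [-1.04, 4.18], [0, 3.07], [-2.55, 2.55]. Speed limits (rad/s): [2.22, 2.22, 2.57, 3.14, 3.14, 3.14].

INTERFACE

Orientations are given as [roll, pitch, yaw] about the fixed x, y, z axes, in that order (R = Rz(yaw) Ry(pitch) Rx(roll)).
In Python, from cell import manip gives the robot as it stands.
- The arm moves only by the tool jog_arm, never from a script. Its argument "moves" is a list that holds one entry, the list of rows, each a list of 6 numbers: the shift along the world's x, y, z in mm, then the turn, a rotation vector about the world's x, y, z in degrees. In form: [[[dx, dy, dz, wx, wy, wz], ...]]. A call has 1 to 5 rows; each row shifts and turns the pose as measured when the row begins; what a row does not reach is not made up. A row lasts 1/10 s, in which the tool goes at most 50 mm and 8.59 degrees, less where a joint would pass 70% of its speed; a pose out of reach is approached as far as the arm can. A call is refused whole if a number of a shift passes 50 or a number of a turn 8.59, either way. A call with a gripper value outside its range is refused whole. "gripper" is the opening, from -1 (shut) to 1 (fully open), set as the call begins (left out, the last holds). The fingers move at their own pace and stop on an object; "squeeze" is the grip in N (left out, the last holds). Time passes only in rows, so rows that do not move let the fingers close. It gives the time, the measured TCP pose, the force and the opening at its end, in the units of the state.
- manip.read_state(): the state, without advancing time (a new reading comes with each control period).
- manip.camera(name): name is "side" or "top"; returns (picture, depth): 384x512x3 uint8, blue, green, red; 384x512 float32, mm along the optical axis (not along the pixel's ray), 0 where there is no reading.
- manip.camera_params(name): a dict with "fx", "fy", "cx", "cy" (pixels), "rvec" (rotation vector, rad) and "tvec" (3), from world to camera coordinates, as OpenCV has them. Camera axes: x right, y down, z forward; pixel columns grow to the right and rows downward; lengths in mm; the calibration is good to about 2 mm. A picture is of the moment at which its call begins. camera_params takes no time and is no camera call.
- manip.sign_off(): hands the job in, once; it reports no verdict.
The state is a dict: "clock": time; "joints": joint angles; "qd": joint speeds; "effort": joint torques, N m; "eef_pos": TCP position; "eef_rot": TCP orientation; "wrist_force": force on the tool from outside, world axes, zero at the start; "moment": the same for the moment, N m; "finger_gap": finger opening in mm.
Only numpy, scipy, OpenCV 4.12 (cv2) and the standard library are available. Lean on these libraries where they do the work, as an engineer would, in place of code of your own. Each camera call takes 0.05 s, during which the arm holds its last target. There are 200 camera calls.

TASK

Open the child-safe bead box: with the fingertips press its spring button right down through the hole in the lid, keep it down while you push the lid away over it, and push the lid on until it is fully open and the button has sprung up behind it. Nothing is picked up: the box stays where it stands, and the dishes, tools and other things around it are left alone. Finish with the hand clear.

Things in the scene. Friction and masses are not known exactly. Their poses are not given: they have to be found in the camera images.
- bead_box: White plastic bead box, 220 mm long (x), 150 wide (y), 58 high (top of its side rails), standing loose on the table, about 1.5 kg. Origin: centre of its underside; x is the way the lid opens, roughly away from the robot; z up. Its grey lid is a 6 mm plate, underside 48 mm, top 54 mm above the table. Under the hole's path is an open bay 70 mm wide, free for fingertips down to 24 mm above the table.
- lid_hole (a point): Centre of the finger hole in the lid, at the lid's top face, 54 mm above the table; it moves with the lid. A rectangular through hole, 46 mm along the box's x by 50 mm along its y. Axes as the box. Lid closed: 62 mm behind the box's centre (towards -x). The lid's near edge is 43 mm behind the hole's centre.
- button_top (a point): Centre of the top face of the spring button, a white block 42 mm (x) by 46 mm (y) with three low thumb ribs. Lid closed: it stands up in the lid's hole, top 57 mm above the table, 3 mm proud of the lid, and so locks it. It moves only up and down, at a fixed place of the box, 62 mm behind the box's centre.
- button (a joint): How far the button is pressed, m: 0 up, 0.013 at its stop (top 44 mm above the table). It clears the lid from 0.009 on. The spring needs 2.5 N to start, 6.5 N at the stop. Once part of the lid lies over it the lid keeps it down; it springs up when the lid's near edge has gone past it (lid at about 0.065).
- lid (a joint): How far the lid has slid open along the box's x, m: 0 closed, 0.130 at its open stop, when it overhangs the far end of the box. It slides with 1.5 to 4 N and stays where it is left. Up to 2 mm of play against the upright button.
- bead_mat: Bystander: beige felt-covered bead board, 258 by 208 by 14 mm, lying on the table beside the box, heavy. Origin: centre of its underside.
- dish_gold: Bystander: shallow white dish with gold beads, 74 mm across, 15 mm high, on the bead board. Origin: centre of its underside.
- dish_lilac: Bystander: the same dish with lilac beads, on the bead board.
- dish_blue: Bystander: the same dish with blue beads, on the table close beside the box.
- vial: Bystander: small clear jar with a metal cap, 32 mm across, 62 mm high. Origin: centre of its underside.
- tumbler: Bystander: clear drinking glass, 72 mm across, 92 mm high. Origin: centre of its underside.
- spool: Bystander: copper-coloured spool, 48 mm across, 40 mm high. Origin: centre of its underside.
- pliers: Bystander: small pliers with black grips, 140 mm long, lying flat. Origin: on the table under the pivot.

How it is judged (in metres and radians):
On the way, in this order (a step that is already met when the one before it is completed fails the run):
1. the button is pressed down clear of the closed lid by the fingers (value of joint button above 0.0088 m and value of joint lid below 0.008 m and contact force between the fingers and button above 1 N), for 0.05 s.
2. the lid has slid over the held-down button (value of joint button above 0.008 m and value of joint lid above 0.02 m), for 0.05 s.
3. the lid is fully open and the button has sprung up behind it (value of joint lid above 0.12 m and value of joint button below 0.002 m), for 0.2 s.
At the end, for the whole second after the job is handed in: The lid is open to within 10 mm of its stop (joint at least 0.120 m), at rest; the button is up again (less than 2 mm pressed); the box stands flat within 30 mm of where it was (all of step 3 and velocity of joint lid below 0.01 m/s and distance of bead_box from where it was at the start of the episode below 0.03 m and height (world z) of bead_box below 0.006 m and angle between bead_box's own z axis and vertical below 0.05 rad); the robot touches nothing.
It fails at once if the box is lifted or tipped (height (world z) of bead_box above 0.01 m or angle between bead_box's own z axis and vertical above 0.12 rad).
It fails at once if the box is shifted by more than 30 mm (distance of bead_box from where it was at the start of the episode above 0.03 m).
It fails at once if a bystander is lifted, upset or moved by more than 30 mm (distance of any of dish_gold, dish_lilac, dish_blue, vial, tumbler, spool, pliers from where it was at the start of the episode above 0.03 m or angle between any of vial, tumbler, spool, dish_gold, dish_lilac, dish_blue's own z axis and vertical above 0.5 rad).
It also fails if it takes over 40 s, if anything falls off the work surface, if the arm or the gripper's body presses on something with over 40 N, if the wrist force passes 120 N, or if a joint passes its speed limit or range.

## Working session

There is one attempt and no reset: what is moved stays moved. The work goes in short steps, Python scripts to look and compute and a tool call to move; the robot and the scene stay as the last step left them, time stands still between calls to the robot, and variables do not carry over. Pictures are saved under pics/ and viewed, about 8 in all and at most 12, crops included, and the job is handed in when it is done.

Besides the shell and the picture viewer there is one more tool, called after "Call:" in YAML: its name, and indented under it one key for each argument. jog_arm: Moves the arm, as the interface text tells. Its arguments: {"type":"object","properties":{"moves":{"type":"array","items":{"type":"array","items":{"type":"array","items":{"type":"number"}}}},"gripper":{"type":"number"},"squeeze":{"type":"number"}},"required":["moves"]}

```bash
mkdir -p pics; cat > h.py <<'E'
import numpy as np, cv2
from cell import manip
def cam(n):
    im,d=manip.camera(n); return im,d
def P(n):
    p=manip.camera_params(n); K=np.array([[p['fx'],0,p['cx']],[0,p['fy'],p['cy']],[0,0,1]]); R=cv2.Rodrigues(np.array(p['rvec'],float))[0]; return K,R,np.array(p['tvec'],float).ravel()
def pts(n,d):
    K,R,t=P(n); v,u=np.indices(d.shape); c=np.stack([(u-K[0,2])/K[0,0]*d,(v-K[1,2])/K[1,1]*d,d],-1)
    return (c-t)@R
def ray(n,uv,z):
    K,R,t=P(n); r=R.T@np.linalg.solve(K,[*uv,1]); o=-R.T@t; return o+r*(z-o[2])/r[2]
E
python3 - <<'E'
from h import *
print(manip.read_state())
for n in('top','side'):
    im,d=cam(n); cv2.imwrite(f'pics/{n}0.png',im); np.save(f'{n}0.npy',d)
E
```

```text
{'clock': 0.0, 'joints': array([-1.36058320e+00,  3.00468912e-01,  1.52158244e+00, -5.97250665e-06,
        1.32070802e+00, -6.65810844e-02]), 'qd': array([ 1.64566590e-05, -2.25894296e-04,  7.10120728e-04, -6.36451017e-04,
        6.08012288e-04,  1.09785103e-03]), 'effort': array([ 4.66205471e-03, -5.31802726e+01, -3.52735984e+01,  7.09742121e-02,
        2.45187536e-02, -1.03048460e-04]), 'eef_pos': array([ 150.25509702, -528.82438473,  223.88694774]), 'eef_rot': array([3.07996989, 1.5696296 , 1.78596926]), 'wrist_force': array([ 0.28498084, -0.27457539, -0.16606936]), 'moment': array([-0.06570328, -0.02387112, -0.03954625]), 'finger_gap': 93.7550159700447}
```

View pics/top0.png

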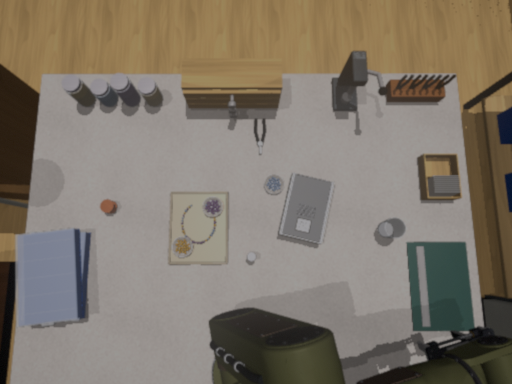

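View pics/side0.png

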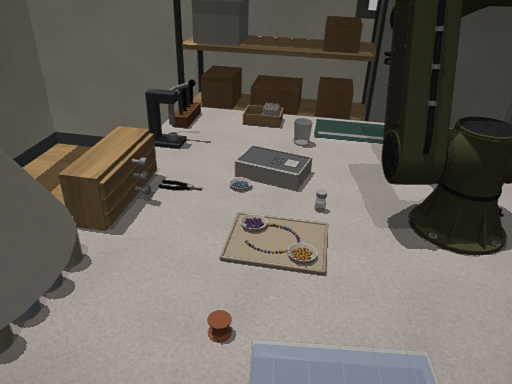

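The top view shows the box near pixel (307,209), with the white button at (303,226). The vial is at (251,257), the blue dish at (274,185) and the tumbler at (388,230). Next I'll measure the box and button.

```bash
python3 - <<'E'
from h import *
im=cv2.imread('pics/top0.png'); d=np.load('top0.npy'); X=pts('top',d)
for uv in [(251,257),(274,185),(388,230),(183,245),(307,209)]: print(uv,ray('top',uv,30).round())
m=((X[...,2]>40)&(X[...,2]<75)).astype(np.uint8); m[:160]=0;m[250:]=0;m[:,:270]=0;m[:,345:]=0
n,l,s,c=cv2.connectedComponentsWithStats(m); i=1+s[1:,4].argmax(); print(s[i])
q=X[l==i]; r=cv2.minAreaRect(q[:,:2].astype(np.float32)); print('box depth',r, np.median(q[:,2]))
uv=np.argwhere(l==i)[:,::-1].astype(float); w=np.array([ray('top',p,57)[:2] for p in uv],np.float32); print('box rays',cv2.minAreaRect(w))
g=im.min(2); b=((l==i)&(g>165)).astype(np.uint8); b[:215]=0;b[:, :292]=0;b[236:]=0;b[:,315:]=0
n,l2,s2,c2=cv2.connectedComponentsWithStats(b)
for k in range(1,n):
  if s2[k,4]>20: print('btn',s2[k],c2[k],ray('top',c2[k],57).round(1), cv2.minAreaRect(np.array([ray('top',p,57)[:2] for p in np.argwhere(l2==k)[:,::-1].astype(float)],np.float32)))
cv2.imwrite('pics/crop.png',cv2.resize(im[155:275,235:405],None,fx=4,fy=4,interpolation=cv2.INTER_CUBIC))
# side
ims=cv2.imread('pics/side0.png'); ds=np.load('side0.npy'); Y=pts('side',ds)
b=((ims.min(2)>150)&(abs(Y[...,2]-57)<12)).astype(np.uint8);b[:145]=0;b[175:]=0;b[:,:270]=0;b[:,310:]=0
n,l2,s2,c2=cv2.connectedComponentsWithStats(b)
for k in range(1,n):
  if s2[k,4]>10: print('side',s2[k],c2[k],ray('side',c2[k],57).round(1))
E
```

```text
(251, 257) [378.  -6.  30.]
(274, 185) [630. -88.  30.]
(388, 230) [ 470. -483.   30.]
(183, 245) [419. 229.  30.]
(307, 209) [ 544. -203.   30.]
[ 279  172   56   72 2760]
box depth ((547.927978515625, -198.91477966308594), (150.522216796875, 220.60382080078125), 76.40717315673828) 54.847793404860624
box rays ((547.6015014648438, -198.2138671875), (151.37831115722656, 221.30160522460938), 76.4157943725586)
side [284 160  15   7  60] [291.16666667 162.91666667] [ 486.2 -176.8   57. ]
```

View pics/crop.png

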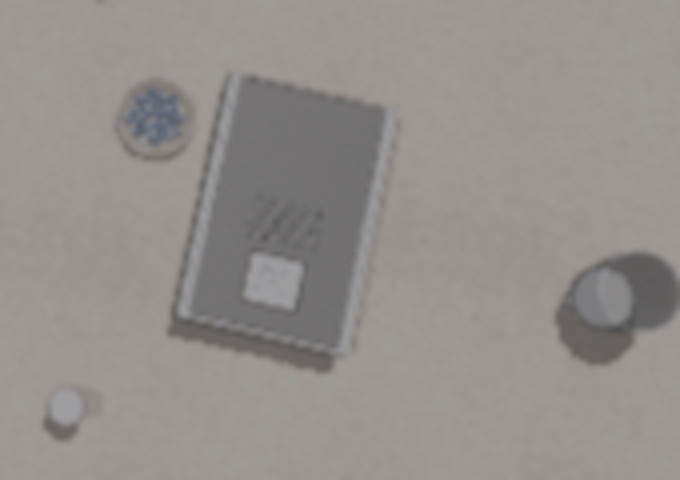

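```bash
python3 - <<'E'
from h import *
from scipy.spatial.transform import Rotation as Ro
s=manip.read_state(); R=Ro.from_euler('xyz',s['eef_rot']).as_matrix(); print(R.round(3))
a=np.degrees(np.arctan2(R[1,2],R[0,2])); print('jaw az',a,'want 76.4 or -103.6')
print('btn ray',ray('top',(235+273/4-.4,155+281/4-.4),57))
E
```

```text
[[-0.     0.962  0.273]
 [ 0.001  0.273 -0.962]
 [-1.     0.    -0.001]]
jaw az -74.14320469103022 want 76.4 or -103.6
btn ray [ 486.02225547 -182.97868745   57.        ]
```

Call:
jog_arm:
  moves:
    - [[33,34,0,0,0,0],[33,34,0,0,0,0],[33,34,0,0,0,0],[33,34,0,0,0,0],[33,34,0,0,0,0]]
  gripper: -1

```text
clock: 0.6
eef_pos: [315.8, -354.8, 221.7]
eef_rot: [-2.958, 1.566, 2.022]
wrist_force: [1.6, -0.8, 0.1]
finger_gap: 57.2
```

Call:
jog_arm:
  moves:
    - [[34,34,0,0,0,-6],[34,34,0,0,0,-6],[34,34,0,0,0,-6],[34,34,0,0,0,-6],[34,34,0,0,0,-5.5]]

```text
clock: 1.1
eef_pos: [490.6, -176.0, 221.3]
eef_rot: [-2.833, 1.566, 1.615]
wrist_force: [-0.2, -1.2, 0.1]
finger_gap: 17.4
```

```bash
cat > st.py <<'E'
from h import *
from scipy.spatial.transform import Rotation as Ro
s=manip.read_state(); R=Ro.from_euler('xyz',s['eef_rot']).as_matrix()
ux=np.array([np.cos(np.radians(-13.6)),np.sin(np.radians(-13.6))]); uy=np.array([-ux[1],ux[0]])
e=s['eef_pos'][:2]-[487,-183.5]
print('t',s['clock'],'pos',s['eef_pos'].round(1),'box offs x,y',(e@ux).round(1),(e@uy).round(1),'tipz',(s['eef_pos'][2]-19).round(1),'F',s['wrist_force'].round(1),'gap',s['finger_gap'])
print('jaw az',np.degrees(np.arctan2(R[1,2],R[0,2])).round(1),'tilt vec',R[:,0].round(3),'qd',abs(s['qd']).max().round(3))
E
python3 st.py
```

```text
t 1.1 pos [ 490.6 -176.   221.3] box offs x,y 1.8 8.1 tipz 202.3 F [-0.2 -1.2  0.1] gap 17.448992650628572
jaw az -105.2 tilt vec [-0.     0.005 -1.   ] qd 1.908
```

Call:
jog_arm:
  moves:
    - [[0,0,0,0,0,0],[0,-6,-25,0,0,1],[0,-2,-35,0,0,0],[0,0,-30,0,0,0],[0,0,0,0,0,0]]

```text
clock: 1.6
eef_pos: [492.7, -179.7, 127.9]
eef_rot: [-2.76, 1.565, 1.712]
wrist_force: [0.7, 0.1, -0.1]
finger_gap: 0.1
```

```bash
python3 st.py; python3 - <<'E'
from h import *
im,d=cam('side'); cv2.imwrite('pics/side1.png',cv2.resize(im[90:210,210:380],None,fx=4,fy=4,interpolation=cv2.INTER_CUBIC))
E
```

```text
t 1.6 pos [ 492.7 -179.7  127.9] box offs x,y 4.7 5.1 tipz 108.9 F [ 0.7  0.1 -0.1] gap 0.1117535576849299
jaw az -103.8 tilt vec [-0.001  0.005 -1.   ] qd 0.048
```

View pics/side1.png

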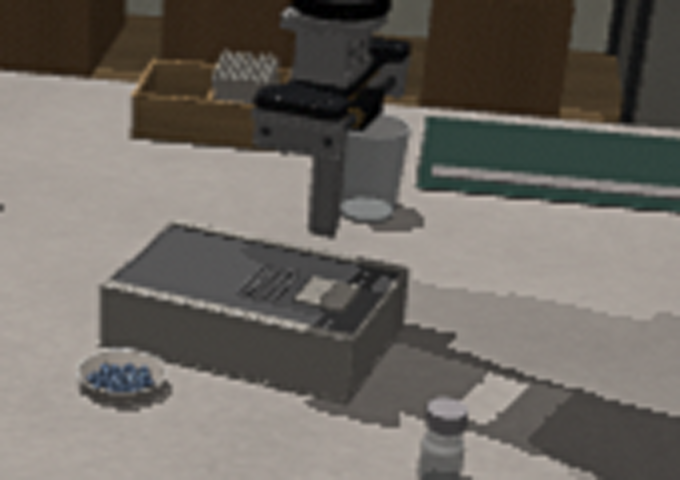

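The closed fingers are right above the white button, with tips at about crop pixel (322,235) and the button at (328,290). I'll centre sideways and descend to just above it.

Call:
jog_arm:
  moves:
    - [[-1,-5,-20,0,0,0],[0,0,-16,0,0,0],[0,0,-6,0,0,0],[0,0,0,0,0,0]]

```text
clock: 2.05
eef_pos: [494.7, -187.5, 93.8]
eef_rot: [1.885, 1.562, 0.074]
wrist_force: [0.4, -0.6, -0.3]
finger_gap: 0.4
```

```bash
python3 st.py
```

```text
t 2.05 pos [ 494.7 -187.5   93.8] box offs x,y 8.4 -2.1 tipz 74.8 F [ 0.4 -0.6 -0.3] gap 0.41929847495980976
jaw az -103.8 tilt vec [ 0.009  0.001 -1.   ] qd 0.021
```

Call:
jog_arm:
  moves:
    - [[-5,2,-4,0,-0.5,0],[0,0,-4,0,0,0],[0,0,-3,0,0,0],[0,0,0,0,0,0]]

```text
clock: 2.45
eef_pos: [490.4, -185.9, 85.5]
eef_rot: [1.754, 1.548, -0.057]
wrist_force: [-0.5, -0.0, 0.2]
finger_gap: 0.3
```

```bash
python3 st.py
```

```text
t 2.45 pos [ 490.4 -185.9   85.5] box offs x,y 3.9 -1.6 tipz 66.5 F [-0.5 -0.   0.2] gap 0.3148160662388548
jaw az -103.8 tilt vec [ 0.023 -0.001 -1.   ] qd 0.01
```

Call:
jog_arm:
  moves:
    - [[0,0,-5,0,1.3,0],[0,0,-6,0,0,0],[0,0,-6,0,0,0],[0,0,-4,0,0,0],[0,0,0,0,0,0]]

```text
clock: 2.95
eef_pos: [491.0, -186.2, 63.4]
eef_rot: [-0.212, 1.568, -2.023]
wrist_force: [-2.0, 0.8, 6.3]
finger_gap: 0.7
```

```bash
python3 st.py
```

```text
t 2.95 pos [ 491.  -186.2   63.4] box offs x,y 4.6 -1.7 tipz 44.4 F [-2.   0.8  6.3] gap 0.6907495013252832
jaw az -103.8 tilt vec [-0.001 -0.002 -1.   ] qd 0.003
```

Call:
jog_arm:
  moves:
    - [[0,0,0.5,0,0,0],[4,-1,0,0,0,0],[4,-1,0,0,0,0],[4,-1,0,0,0,0],[0,0,0,0,0,0]]

```text
clock: 3.45
eef_pos: [501.2, -188.7, 63.1]
eef_rot: [-1.35, 1.563, 3.122]
wrist_force: [-2.4, 0.9, 9.8]
finger_gap: 0.3
```

```bash
python3 st.py
```

```text
t 3.45 pos [ 501.2 -188.7   63.1] box offs x,y 15.0 -1.7 tipz 44.1 F [-2.4  0.9  9.8] gap 0.31403420835075846
jaw az -103.8 tilt vec [-0.008  0.    -1.   ] qd 0.009
```

Call:
jog_arm:
  moves:
    - [[4,-1,0.5,0,-0.4,0],[4,-1,0.2,0,0,0],[4,-1,0.2,0,0,0],[4,-1,0,0,0,0]]

```text
clock: 3.85
eef_pos: [514.7, -192.0, 62.9]
eef_rot: [-1.666, 1.562, 2.807]
wrist_force: [-6.9, 1.5, 6.5]
finger_gap: 0.7
```

```bash
python3 st.py
```

```text
t 3.85 pos [ 514.7 -192.    62.9] box offs x,y 28.9 -1.8 tipz 43.9 F [-6.9  1.5  6.5] gap 0.6764629424571076
jaw az -103.7 tilt vec [-0.008  0.003 -1.   ] qd 0.117
```

Call:
jog_arm:
  moves:
    - [[4,-1,0.3,0,0,0],[4,-1,0.3,0,0,0],[0,0,0,0,0,0]]

```text
clock: 4.15
eef_pos: [521.9, -193.7, 62.2]
eef_rot: [-1.679, 1.558, 2.794]
wrist_force: [0.1, 0.1, -0.2]
finger_gap: 0.3
```

```bash
python3 st.py; python3 - <<'E'
from h import *
im,d=cam('side'); cv2.imwrite('pics/side2.png',cv2.resize(im[90:210,210:380],None,fx=4,fy=4,interpolation=cv2.INTER_CUBIC))
E
```

```text
t 4.15 pos [ 521.9 -193.7   62.2] box offs x,y 36.4 -1.7 tipz 43.2 F [ 0.1  0.1 -0.2] gap 0.28247571428609297
jaw az -103.7 tilt vec [-0.012  0.004 -1.   ] qd 0.013
```

View pics/side2.png

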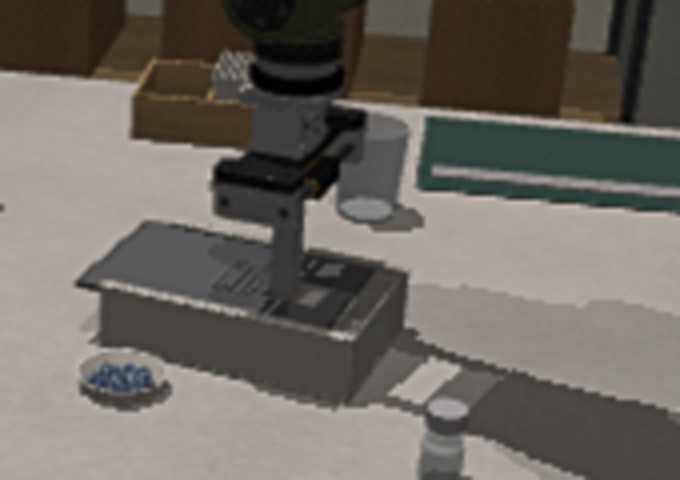

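The lid overhangs the far end, so it slides over the held-down button, and the box hasn't moved (front corner still at crop (350,400)). I'll push on.

Call:
jog_arm:
  moves:
    - [[8,-2,0.8,0,-0.5,0],[8,-2,0.5,0,0,0],[8,-2,0.5,0,0,0],[8,-2,0.5,0,0,0],[8,-2,0.5,0,0,0]]

```text
clock: 4.7
eef_pos: [561.1, -203.2, 62.2]
eef_rot: [-2.008, 1.558, 2.464]
wrist_force: [-4.7, 1.1, 0.8]
finger_gap: 0.3
```

```bash
python3 st.py
```

```text
t 4.7 pos [ 561.1 -203.2   62.2] box offs x,y 76.6 -1.7 tipz 43.2 F [-4.7  1.1  0.8] gap 0.2859616886963007
jaw az -103.8 tilt vec [-0.01   0.008 -1.   ] qd 0.272
```

Call:
jog_arm:
  moves:
    - [[8,-2,0.5,0.4,-0.5,0],[8,-2,0.5,0,0,0],[8,-2,0.5,0,0,0],[8,-2,0.5,0,0,0],[8,-2,0.5,0,0,0]]

```text
clock: 5.2
eef_pos: [604.5, -214.0, 64.1]
eef_rot: [-2.934, 1.555, 1.538]
wrist_force: [-1.6, 0.0, -1.1]
finger_gap: 0.5
```

```bash
python3 st.py
```

```text
t 5.2 pos [ 604.5 -214.    64.1] box offs x,y 121.4 -2.0 tipz 45.1 F [-1.6  0.  -1.1] gap 0.4960583558865473
jaw az -103.8 tilt vec [ 0.001  0.016 -1.   ] qd 0.303
```

Call:
jog_arm:
  moves:
    - [[4,-1,-0.3,-0.9,0,0],[4,-1,0,0,0,0],[4,-1,0,0,0,0],[4,-1,0,0,0,0],[0,0,0,0,0,0]]

```text
clock: 5.7
eef_pos: [623.1, -218.6, 64.0]
eef_rot: [0.965, 1.568, -0.845]
wrist_force: [0.0, 0.3, 0.2]
finger_gap: 0.5
```

```bash
python3 st.py; python3 - <<'E'
from h import *
im,d=cam('side'); cv2.imwrite('pics/side3.png',cv2.resize(im[90:210,210:380],None,fx=4,fy=4,interpolation=cv2.INTER_CUBIC))
E
```

```text
t 5.7 pos [ 623.1 -218.6   64. ] box offs x,y 140.5 -2.1 tipz 45.0 F [0.  0.3 0.2] gap 0.5460288086325399
jaw az -103.7 tilt vec [ 0.002 -0.002 -1.   ] qd 0.006
```

View pics/side3.png

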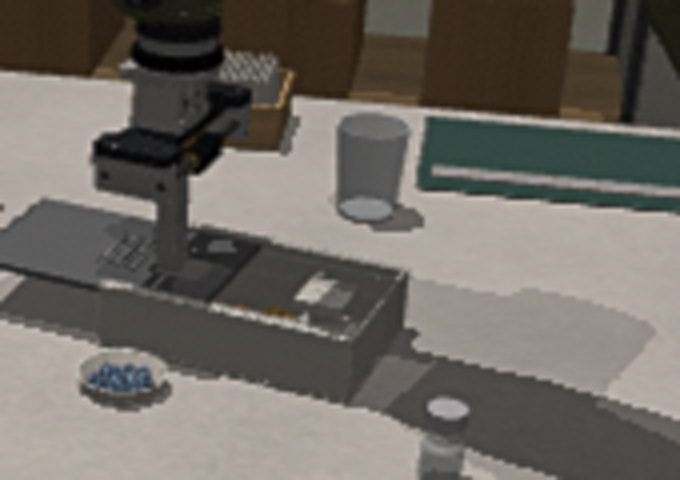

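The button is up behind the lid at crop (328,292), and the box hasn't moved. I'll ease the lid on until it feels the stop.

Call:
jog_arm:
  moves:
    - [[2,-0.5,0,0,0,0],[2,-0.5,0,0,0,0]]

```text
clock: 5.95
eef_pos: [625.3, -219.1, 63.9]
eef_rot: [-1.178, 1.568, -2.989]
wrist_force: [-23.0, 6.5, 11.9]
finger_gap: 0.5
```

```bash
python3 st.py
```

```text
t 5.95 pos [ 625.3 -219.1   63.9] box offs x,y 142.8 -2.1 tipz 44.9 F [-23.    6.5  11.9] gap 0.4820949031400489
jaw az -103.7 tilt vec [-0.003 -0.    -1.   ] qd 0.072
```

That's the stop. I'll back off inside the hole and then lift.

Call:
jog_arm:
  moves:
    - [[-5,1.2,0,0,0,0],[-6,1.5,0,0,0,0],[-1,0,15,0,0,0],[-1,0,25,0,0,0],[-1,0,35,0,0,0]]

```text
clock: 6.45
eef_pos: [608.7, -215.5, 138.7]
eef_rot: [-1.579, 1.562, 2.893]
wrist_force: [0.2, 0.3, 1.4]
finger_gap: 0.4
```

Call:
jog_arm:
  moves:
    - [[0,0,50,0,0,0],[0,0,30,0,0,0],[-15,-45,0,0,0,0],[-20,-45,0,0,0,0],[-25,-45,0,0,0,0]]

```text
clock: 6.95
eef_pos: [551.6, -347.7, 235.8]
eef_rot: [1.201, 1.561, -0.601]
wrist_force: [0.3, -1.5, -0.7]
finger_gap: 0.8
```

Call:
jog_arm:
  moves:
    - [[-35,-35,0,0,0,0],[-35,-35,0,0,0,0],[-35,-35,0,0,0,0],[-30,-30,0,0,0,0],[0,0,0,0,0,0]]

```text
clock: 7.45
eef_pos: [409.8, -489.5, 243.4]
eef_rot: [1.06, 1.552, -0.746]
wrist_force: [1.1, -0.2, -0.6]
finger_gap: 0.7
```

```bash
python3 st.py; python3 - <<'E'
from h import *
im,d=cam('top'); a=cv2.imread('pics/top0.png')
f=lambda i:cv2.resize(i[100:280,230:410],(400,400),interpolation=cv2.INTER_CUBIC)
s,_=cam('side'); cv2.imwrite('pics/end.png',np.vstack([np.hstack([f(a),f(im)])[:, :],cv2.resize(s[100:200,180:380],(800,200)) if 0 else np.zeros((0,800,3),np.uint8)]))
X=pts('top',d); m=((X[...,2]>40)&(X[...,2]<75)).astype(np.uint8); m[:120]=0;m[250:]=0;m[:,:270]=0;m[:,360:]=0
n,l,st,c=cv2.connectedComponentsWithStats(m); i=1+st[1:,4].argmax()
q=X[l==i]; ux=np.array([np.cos(np.radians(-13.6)),np.sin(np.radians(-13.6))]); uy=np.array([-ux[1],ux[0]])
e=q[:,:2]-[547.8,-198.5]; print('x range',(e@ux).min(),(e@ux).max(),'y',(e@uy).min(),(e@uy).max())
b=(abs(e@ux+62)<15)&(abs(e@uy)<15); print('button z',b.sum(),np.median(q[b,2]) if b.any() else None)
E
```

```text
t 7.45 pos [ 409.8 -489.5  243.4] box offs x,y -3.1 -315.6 tipz 224.4 F [ 1.1 -0.2 -0.6] gap 0.7465250798236974
jaw az -103.5 tilt vec [ 0.014 -0.013 -1.   ] qd 0.046
x range -110.01669450266313 240.62703315138657 y -75.94595919614994 74.9617196129791
button z 0 None
```

View pics/end.png

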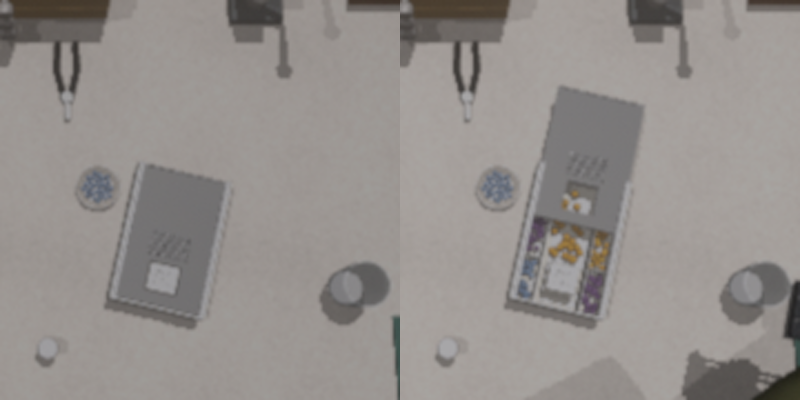

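The before/after view shows the lid fully back and the box, dish, vial, tumbler and pliers in place. One more check, on the button height, before handing in.

```bash
python3 - <<'E'
from h import *
im,d=cam('top'); X=pts('top',d); ux=np.array([np.cos(np.radians(-13.6)),np.sin(np.radians(-13.6))]); uy=np.array([-ux[1],ux[0]])
e=X[...,:2]-[547.8,-198.5]; b=(abs(e@ux+62)<14)&(abs(e@uy)<14)&(d>0)
z=np.median(X[b][:,2]); b0=(pts('top',np.load('top0.npy')))[b][:,2]; print('button z',z,'before',np.median(b0),b.sum())
if z>52: print(manip.sign_off())
E
```

```text
button z 56.69278729774294 before 57.33626508593121 69
the job is handed in; nothing more can be done
None
```

I opened the bead box and handed the job in at about 7.5 s on the robot's clock. No verdict is reported, so the results below come from my own last checks.

With closed fingertips I pressed the button down about 12.6 mm, with about 6 N on it. I held it there while pushing the lid over it, then pushed the lid on to its stop, backed off inside the hole and lifted clear.

| Check | Result |
|---|---|
| Lid | Far edge about 130 mm further out than when closed; the stop was felt at about 24 N |
| Button | Top at 56.7 mm, against 57.3 mm before pressing, so it is up again |
| Box | Near edge and sides where they were, within about 1 mm |
| Blue dish, vial, tumbler, pliers | Unchanged in the before/after top view |
| Hand | Clear of the box, tips 224 mm above the table, wrist force about 1 N |

- **Failed check:** my first attempt at the button height found no pixels, most likely because the button is cut off from the lid in that mask. The repeat without that mask gave the height above.
- **Not re-checked:** I did not look again at the bead board, its two dishes or the spool at the end. The arm stayed well away from them.

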